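# Seat a relief block in the registration jig

## Task

Seat the leaf-pattern printing block in the registration jig by pushing it with the fingers: first press it flat against the long metal rail near where it lies, then slide it along, kept against the rail, into the corner at the end stop until it is fully home and the brass spring catch snaps out behind it. Do not lift or tip the block and keep the fingers off its printing face; leave the tins and the other block where they are, and finish with the hand clear.

Things in the scene. Friction and masses are not known exactly. Their poses are not given: they have to be found in the camera images.
- block_center (a point): Centre, half-way up, of the wooden base of the block to be seated: pale wood, 50 mm (its x) by 70 mm (its y) by 20 mm high, about 170 g, slides on the jig's bed. It starts on the bed, off the rail, turned up to 0.3 rad. Its y side goes along the rail; its y points roughly as the jig's y does.
- block_face: The printing face: dark teal relief plate with a leaf pattern, 38 x 58 x 2 mm, on top of the block, set in 6 mm from its edges; raised lines bring the whole block to about 23 mm. Must not be touched by the fingers. Origin at the centre of its underside.
- block: The same block; origin at the centre of its underside, axes as block_center.
- jig: Registration jig fixed to the counter: grey-topped board 180 mm (its x) by 360 mm (its y), its top (the bed) 12 mm above the counter. Origin at the centre of its underside. x points to the long rail (roughly away from the robot), y along the rail to the end stop (roughly to the robot's left). Its metal bars stand 14 mm above the bed. The near side and the -y end are open.
- pocket (a point): Where block_center stands when the block is fully home, against rail and end stop: x = +43, y = +119, z = +22 mm in the jig; axes as the jig's. The pocket is 53 mm wide for the 50 mm block.
- catch (a joint): Turn of the brass spring catch (rad): 0 = snapped out behind the block, as at the start. A block slid along the rail towards the end stop swings it aside by about 0.14 rad (1.5 to 3 N at its tip, about 5 N of push on the block with friction, more if it is pressed hard on the rail). When the block is within 2 mm of the end stop the catch springs back to 0 behind it.
- catch_tip (a point): Inner corner of the catch's tip, at half height. The catch is a 47 x 8 mm pawl, 10 mm high, pivoted at x = +6, y = +36 mm in the jig; at 0 this corner stands at x = +24, y = +80 mm, 6 mm into the path of a block that lies against the rail.
- blue_tin: Bystander: blue tin, 61 mm across, 46 mm high, standing beyond the jig; origin at the centre of its underside.
- red_tin: Bystander: red tin, 69 mm across, 53 mm high, beyond the jig; origin at the centre of its underside.
- spare_block: Bystander: another mounted block, dark wood with a red-brown striped face, 44 x 60 x 22 mm, on the counter beyond the jig; origin at the centre of its underside.
- rail (a point): Middle of the long rail's inner face, half-way up the rail: x = +68, y = 0 mm in the jig. The rail runs the board's whole length along the jig's y.
- end_stop (a point): Point on the end stop's inner face, half-way up it: x = +43, y = +154 mm in the jig. The stop runs from x = -44 mm to the rail, along the jig's x.
- side_guide (a point): Round nose of the short side guide on the near side of the pocket, half-way up: x = +6, y = +89 mm in the jig. The guide is 18 mm wide, its inner face at x = +15 mm, and runs from here to the end stop.
There are look-alikes about, which are no part of the job. Of the things that look like the block, the larger one is meant.

How it is judged:
By the outcome, as a careful person would: the job done as asked, in the order asked, and still so for the second after the job is handed in, with the robot touching nothing.
It also fails if it takes over 45 s, if anything falls off the work surface, if the arm or the gripper's body presses on something with over 40 N, if the wrist force passes 120 N, or if a joint passes its speed limit or range.

## Robot

A 6-joint arm with a two-finger parallel gripper is mounted at the origin on a cart in front of the work surface, level with it; the furniture and walls round the work are solid. World frame = base frame: x ahead of the robot, y to its left, z up, the work surface at z = 0. Lengths are in m, angles in degrees, forces in N, time in s.
With the tool pointing down it reaches from about 0.25 to 0.8 m from the base axis. Payload 8.5 kg.
Tool frame: the origin (TCP) lies at the very end of the fingers, on their centre line; the grasp point (between the pads) lies 19 mm behind it; y points along the fingers, z is the direction in which the jaws open and shut, and the axes are right-handed (so a half turn about y gives the same grasp; the last joint's range is limited). The gripper opens to 85 mm and grips with 20 to 120 N. Pads are 22 mm wide; open, the fingers measure 114 mm over their backs; the gripper's body (76 mm by 85 mm) begins 54 mm behind the grasp point. The pads swing forward as they close: fully open they stand 13 mm farther back than shut.
Start: joints at [74.714, 13.648, -0.773, 75.585, 0, 90], TCP at [0.138, 0.506, 0.231] pointing down, gripper open.
Joint ranges: [-152.45, 152.45], [-59.26, 108.67], [-65.41, 83.53], [-104.44, 129.93], [-82.83, 76.93], [-180, 180]. Speed limits (degrees/s): [127.2, 127.2, 159.86, 180, 180, 180].

## Interface

Orientations are given as [roll, pitch, yaw] about the fixed x, y, z axes, in that order (R = Rz(yaw) Ry(pitch) Rx(roll)).
In Python, from rig import sense, get_image, camera_params, close_job gives the robot as it stands.
- The arm moves only by the tool arm_command, never from a script. Its argument "plan" is a list of rows, each a list of 3 entries, a list of its own where there are three numbers: the shift along the tool's x, y, z in cm, then the turn, a rotation vector about the tool's x, y, z in rad, then the closure, from 0 (fully open) to 1 (shut). In form: [[[dx, dy, dz], [wx, wy, wz], jaw], ...]. A call has 1 to 20 rows; each row is the pose to reach, as a shift and turn from the pose commanded when the call began, along the tool's axes at that moment; what a row does not reach only later rows make up. A row lasts 1/12 s, in which the tool goes at most 41.7 mm and 7.16 degrees, less where a joint would pass 70% of its speed; a pose out of reach is approached as far as the arm can. A call with a gripper value outside its range is refused whole. The fingers move at their own pace and stop on an object; "newtons" is the grip in N (left out, the last holds). Time passes only in rows, so rows that repeat a pose let the fingers close. It gives the time, the measured TCP pose, the force and the opening at its end, in the units of the state.
- sense(): the state, without advancing time (a new reading comes with each control period).
- get_image(name): name is "side" or "top" or "wrist"; returns (picture, depth): 480x640x3 uint8, red, green, blue; 480x640 float32, m along the optical axis (not along the pixel's ray), 0 where there is no reading.
- camera_params(name): a dict with "intrinsics" (3x3 intrinsics, pixels), "R" (3x3) and "t" (3): a world point X has camera coordinates R X + t. Camera axes: x right, y down, z forward; pixel columns grow to the right and rows downward; lengths in m; the calibration is good to about 2 mm. The wrist camera is an equidistant fisheye: a pixel r from the principal point sees the ray r / f radians off the axis. A picture is of the moment at which its call begins: read the wrist's pose just before it. camera_params takes no time and is no camera call; for the wrist camera it gives the pose at the moment of the call.
- close_job(): hands the job in, once; it reports no verdict.
The state is a dict: "time_s": time; "joint_positions": joint angles; "dq": joint speeds; "joint_efforts": joint torques, N m; "eef_pos": TCP position; "tool_rot": TCP orientation; "force": force on the tool from outside, world axes, zero at the start; "wrist_torque": the same for the moment, N m; "opening": finger opening in m.
Only numpy, scipy, OpenCV 4.12 (cv2) and the standard library are available. Lean on these libraries where they do the work, as an engineer would, in place of code of your own. Each camera call takes 0.05 s, during which the arm holds its last target.

## Working session

There is one attempt and no reset: what is moved stays moved. The work goes in short steps, Python scripts to look and compute and a tool call to move; the robot and the scene stay as the last step left them, time stands still between calls to the robot, and variables do not carry over. Pictures are saved under pics/ and viewed, and the job is handed in when it is done.

Besides the shell and the picture viewer there is one more tool, called after "Call:" as a command line: name --argument value ..., lists and objects as JSON in quotes. arm_command: Moves the arm, as the interface text tells. Its arguments: {"type":"object","properties":{"plan":{"type":"array"},"newtons":{"type":"number"}},"required":["plan"]}

```bash
ls; mkdir -p pics; python3 - <<'E'
from rig import *
import cv2,numpy as np
s=sense();print({k:np.round(v,4).tolist() for k,v in s.items()})
for n in("top","side","wrist"):
    p=camera_params(n);print(n,np.round(p["intrinsics"],1).tolist(),np.round(p["R"],3).tolist(),np.round(p["t"],3).tolist())
    im,d=get_image(n);cv2.imwrite(f"pics/{n}0.png",im[:,:,::-1]);np.save(f"pics/{n}0.npy",d)
E
```

```text
pics
{'time_s': 0.0, 'joint_positions': [74.7145, 13.6809, -0.8158, 75.5828, -0.0006, 89.9987], 'dq': [0.0641, 0.0318, -0.0947, -0.0624, -0.0389, 0.0605], 'joint_efforts': [0.0005, -53.8787, 34.6439, 0.0185, 0.0, -0.0], 'eef_pos': [0.1383, 0.506, 0.2307], 'tool_rot': [-90.0796, -0.0006, -15.2842], 'force': [0.2923, 0.6357, -0.4291], 'wrist_torque': [-0.0363, 0.0013, -0.0248], 'opening': 0.0854}
top [[570.6, 0.0, 316.2], [0.0, 570.6, 241.6], [0.0, 0.0, 1.0]] [[-0.018, -1.0, -0.022], [-0.999, 0.019, -0.049], [0.05, 0.021, -0.999]] [-0.047, 0.615, 0.915]
side [[621.7, 0.0, 326.1], [0.0, 621.7, 234.0], [0.0, 0.0, 1.0]] [[-0.103, 0.995, -0.007], [0.647, 0.062, -0.76], [-0.756, -0.083, -0.65]] [0.111, -0.354, 1.592]
wrist [[371.6, 0.0, 314.1], [0.0, 371.6, 246.0], [0.0, 0.0, 1.0]] [[0.262, 0.965, -0.001], [0.921, -0.25, 0.3], [0.29, -0.08, -0.954]] [-0.524, -0.039, 0.379]
```

View pics/top0.png

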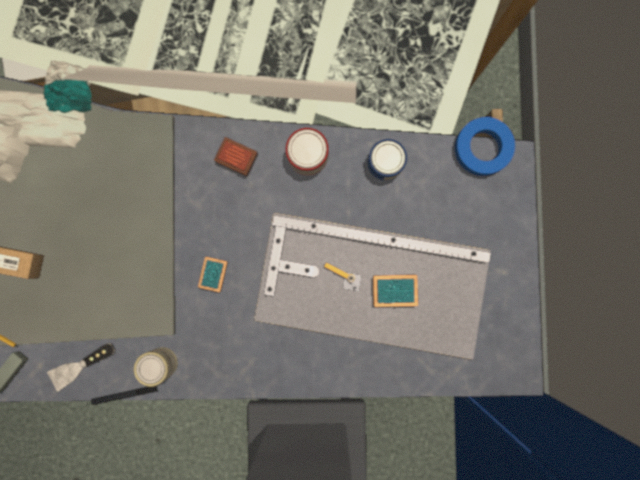

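View pics/side0.png

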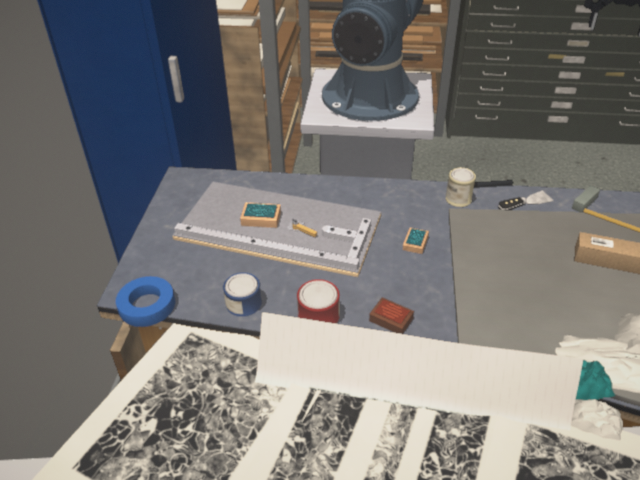

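View pics/wrist0.png

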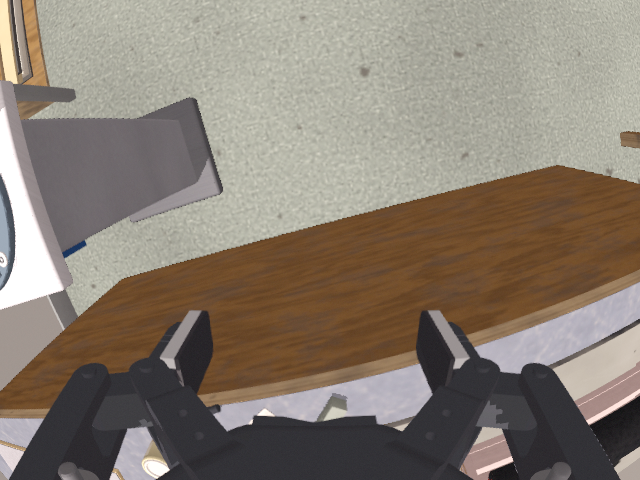

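The look-alikes are the teal-faced block on the jig at top pixel (395,291), a smaller teal one on the bare counter at (212,274), and the red-brown spare at (236,157). I choose (395,291), since it is larger and lies on the bed. Next is a close crop to confirm it.

```bash
python3 - <<'E'
import cv2
im=cv2.imread("pics/top0.png")
c=im[205:365,250:500];cv2.imwrite("pics/top0c.png",cv2.resize(c,None,fx=3.2,fy=3.2,interpolation=cv2.INTER_CUBIC))
c=im[260:320,365:428];cv2.imwrite("pics/top0d.png",cv2.resize(c,None,fx=9,fy=9,interpolation=cv2.INTER_CUBIC))
im=cv2.imread("pics/side0.png")
c=im[180:275,170:385];cv2.imwrite("pics/side0c.png",cv2.resize(c,None,fx=3.7,fy=3.7,interpolation=cv2.INTER_CUBIC))
E
```

```text
(no output)
```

View pics/top0c.png

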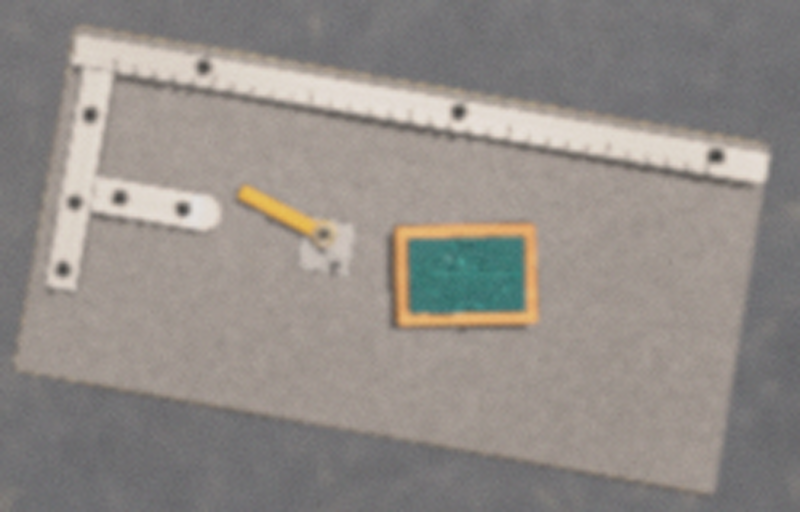

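View pics/top0d.png

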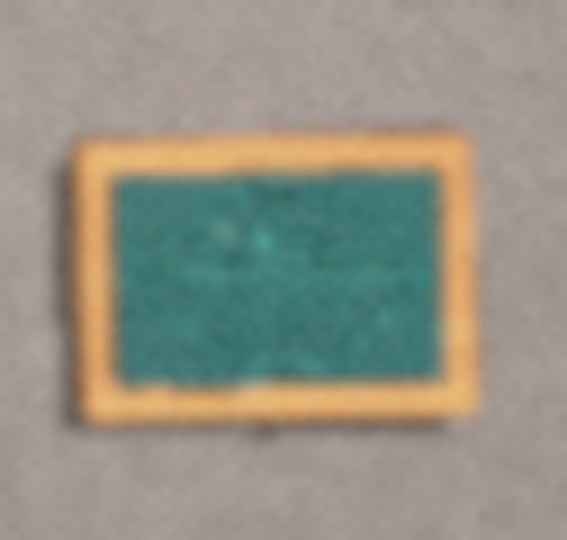

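View pics/side0c.png

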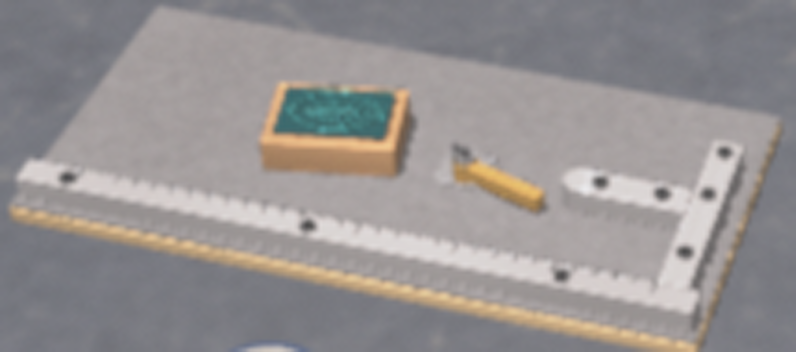

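The crop confirms a pale-wood block with a teal face, about 70 x 50 mm. Its corners in the enlargement are (76,140), (473,135), (478,415) and (85,422). The yellow catch is at its rest position in the (240,190)–(330,235) area of the jig crop. Now I'll fit the poses.

```bash
cat > h.py <<'E'
import numpy as np,cv2
from scipy.optimize import least_squares
from rig import *
def proj(p,X):
    c=X@np.array(p["R"]).T+np.array(p["t"]);q=c@np.array(p["intrinsics"]).T
    return q[:,:2]/q[:,2:]
def w(pose,P):
    x,y,a=pose;P=np.asarray(P,float)
    return np.c_[x+P[:,0]*np.cos(a)-P[:,1]*np.sin(a),y+P[:,0]*np.sin(a)+P[:,1]*np.cos(a),P[:,2]]
def fit(p,P,px,x0=(.5,0,0)):
    P=np.asarray(P,float);r=least_squares(lambda v:(proj(p,w(v,P))-px).ravel(),x0,loss="soft_l1")
    return r.x,(proj(p,w(r.x,P))-px)
def unproj(p,px,z):
    R=np.array(p["R"]);t=np.array(p["t"]);C=-R.T@t
    d=np.c_[np.asarray(px,float),np.ones(len(px))]@np.linalg.inv(p["intrinsics"]).T@R
    return C+d*((z-C[2])/d[:,2])[:,None]
BLK=np.array([[.025,.035,.032],[.025,-.035,.032],[-.025,-.035,.032],[-.025,.035,.032]])
E
python3 - <<'E'
from h import *
p=camera_params("top")
P=np.array([[-90,180,12],[-90,-180,12],[-44,154,26],[68,-180,26],[68,154,26],[6,89,26]])/1e3
px=np.array([[14,370],[715,493],[76,291],[766,184],[112,76],[221,213]])/3.2+[250,205]
j,r=fit(p,P,px);print("jig",j.round(4),r.round(1).tolist())
bp=np.array([[76,140],[473,135],[478,415],[85,422]])/9+[365,260]
b,r=fit(p,BLK,bp);print("blk",b.round(4),r.round(1).tolist())
c,s=np.cos(j[2]),np.sin(j[2]);print("block in jig mm",1e3*np.array([[c,s],[-s,c]])@(b[:2]-j[:2]),b[2]-j[2])
# side
p=camera_params("side")
sp=np.array([[385,175],[262,168],[277,84],[409,90]])/3.7+[170,180]
SB=BLK[[0,1,2,3]].copy()
print("side proj of blk",(proj(p,w(b,SB))-[170,180])*3.7)
print("side proj jig",((proj(p,w(j,P))-[170,180])*3.7).round(0).tolist())
s=sense();print(s["tool_rot"])
# depth check
d=np.load("pics/top0.npy");pt=camera_params("top");K=pt["intrinsics"];R=np.array(pt["R"])
for u,v in((395,291),(430,300),(450,170),(395,240)):
    c=d[v,u]*np.linalg.inv(K)@[u,v,1];print(u,v,(R.T@(c-pt["t"])).round(4))
E
```

```text
jig [ 0.5419 -0.1477 -0.1862] [[-0.7, 0.3], [0.3, 0.2], [-0.4, 0.2], [1.9, -0.4], [0.3, -1.4], [-0.5, 0.6]]
blk [ 0.5324 -0.1836 -0.0009] [[-0.0, -0.1], [0.0, -0.3], [0.3, 0.2], [-0.3, 0.1]]
block in jig mm [ -2.60932074 -37.01791744] 0.18535104712105388
side proj of blk [[389.82579795 145.76805735]
 [253.6770936  137.42785978]
 [273.73446537  77.72347231]
 [405.69392649  85.51114467]]
side proj jig [[779.0, 113.0], [152.0, 3.0], [710.0, 136.0], [18.0, 155.0], [653.0, 279.0], [560.0, 174.0]]
[-9.00673068e+01  1.04846971e-03 -1.52873141e+01]
395 291 [ 0.5323 -0.182   0.0339]
430 300 [ 0.5159 -0.2411  0.0096]
450 170 [ 0.7284 -0.2806  0.0043]
395 240 [ 0.6134 -0.1847  0.0281]
```

Both fits are good: jig residuals are mostly around 1 px, and block depth reads z=34 mm as expected. The block sits at jig (-2.6,-37), turned +0.185 rad relative to the jig.

The plan has two pushes:
1. With the fingers about 20 mm apart along the rail, push the near side in the jig's +x direction.
2. Turn the hand 90° with the fingers shut, then push the -y face in the jig's +y direction.

```bash
cat >> h.py <<'E'
from scipy.spatial.transform import Rotation as Ro
J=np.array([.5419,-.1477,-.1862])
def move(jx,jy,z,yawoff=0):
    """tool shift for TCP to jig (mm) and world z (m); yawoff deg rel. jig"""
    s=sense();R0=Ro.from_euler("xyz",s["tool_rot"],degrees=True)
    T=w(J,[[jx/1e3,jy/1e3,z]])[0]
    R1=Ro.from_euler("xyz",[-90,0,np.degrees(J[2])+yawoff],degrees=True)
    print("t",s["time_s"],"shift cm",(100*R0.inv().apply(T-s["eef_pos"])).round(2),"turn",(R0.inv()*R1).as_rotvec().round(3))
def injig():
    s=sense();a=J[2];d=np.array(s["eef_pos"][:2])-J[:2]
    print("t",round(s["time_s"],2),"jig mm",(1e3*np.array([d[0]*np.cos(a)+d[1]*np.sin(a),-d[0]*np.sin(a)+d[1]*np.cos(a)])).round(1),"z",round(s["eef_pos"][2],4),"rpy",np.round(s["tool_rot"],2),"F",np.round(s["force"],1),"op",round(s["opening"],4))
E
python3 -c "
from h import *
injig();move(-57,-37,.15)"
```

```text
t 0.15 jig mm [-517.6  567.8] z 0.2308 rpy [-90.07   0.   -15.29] F [ 0.4 -0.4 -1.1] op 0.0851
t 0.15 shift cm [ 50.78   8.14 -56.57] turn [ 0.001 -0.081 -0.   ]
```

Call:
arm_command --plan '[[[12,0,-14],[0,-0.02,0],0.76],[[25,0,-28],[0,-0.04,0],0.76],[[38,2,-42],[0,-0.06,0],0.76],[[50.8,6,-56.6],[0,-0.081,0],0.76],[[50.8,6,-56.6],[0,-0.081,0],0.76],[[50.8,6,-56.6],[0,-0.081,0],0.76],[[50.8,6,-56.6],[0,-0.081,0],0.76],[[50.8,6,-56.6],[0,-0.081,0],0.76],[[50.8,6,-56.6],[0,-0.081,0],0.76],[[50.8,6,-56.6],[0,-0.081,0],0.76],[[50.8,6,-56.6],[0,-0.081,0],0.76],[[50.8,6,-56.6],[0,-0.081,0],0.76],[[50.8,6,-56.6],[0,-0.081,0],0.76],[[50.8,6,-56.6],[0,-0.081,0],0.76],[[50.8,6,-56.6],[0,-0.081,0],0.76],[[50.8,6,-56.6],[0,-0.081,0],0.76],[[50.8,6,-56.6],[0,-0.081,0],0.76],[[50.8,6,-56.6],[0,-0.081,0],0.76],[[50.8,6,-56.6],[0,-0.081,0],0.76],[[50.8,6,-56.6],[0,-0.081,0],0.76]]' --newtons 40

```text
time_s: 1.82
eef_pos: [0.4801, -0.1763, 0.1702]
tool_rot: [-90.0, 0.0, -10.8]
force: [-1.2, 1.7, 0.3]
opening: 0.0204
```

```bash
python3 -c "
from h import *
injig();move(-57,-37,.05);move(-57,-37,.016)"
```

```text
t 1.82 jig mm [-55.5 -39.5] z 0.1702 rpy [-9.002e+01  5.000e-02 -1.084e+01] F [-1.2  1.7  0.3] op 0.0204
t 1.8167 shift cm [-0.14 12.02  0.26] turn [ 0.    -0.003 -0.001]
t 1.8167 shift cm [-0.14 15.42  0.26] turn [ 0.    -0.003 -0.001]
```

Call:
arm_command --plan '[[[-0.1,4,0.2],[0,-0.003,0],0.76],[[-0.1,8,0.2],[0,-0.003,0],0.76],[[-0.1,11,0.2],[0,-0.003,0],0.76],[[-0.1,13,0.2],[0,-0.003,0],0.76],[[-0.1,14.5,0.2],[0,-0.003,0],0.76],[[-0.1,15.3,0.2],[0,-0.003,0],0.76],[[-0.1,15.3,0.2],[0,-0.003,0],0.76],[[-0.1,15.3,0.2],[0,-0.003,0],0.76]]'

```text
time_s: 2.48
eef_pos: [0.4785, -0.1707, 0.0188]
tool_rot: [-90.0, 0.0, -10.4]
force: [-0.2, 0.5, 0.8]
opening: 0.0206
```

```bash
python3 -c "
from h import *
injig();move(7,-37,.016)
for n in('top','side','wrist'):
    im,_=get_image(n);cv2.imwrite(f'pics/{n}1.png',im[:,:,::-1])
im=cv2.imread('pics/side1.png');cv2.imwrite('pics/side1c.png',cv2.resize(im[150:275,170:385],None,fx=3.7,fy=3.7,interpolation=cv2.INTER_CUBIC))
"
```

```text
t 2.48 jig mm [-58.  -34.4] z 0.0188 rpy [-9.000e+01  1.000e-02 -1.043e+01] F [-0.2  0.5  0.8] op 0.0206
t 2.4833 shift cm [ 6.5   0.28 -0.29] turn [-0.     0.004 -0.   ]
```

View pics/side1c.png

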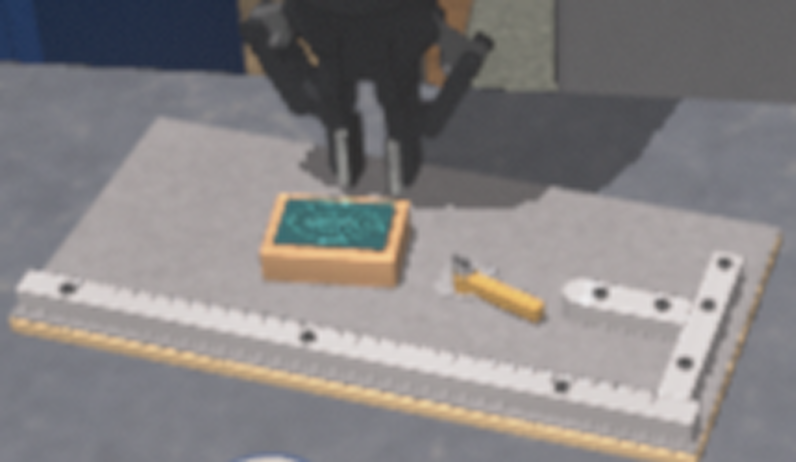

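View pics/wrist1.png

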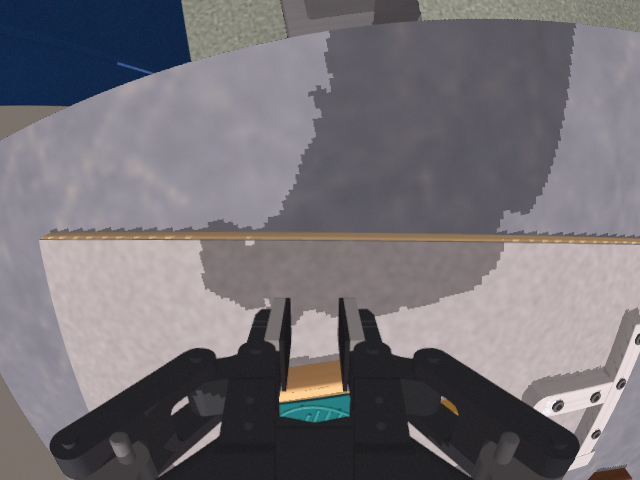

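The side view shows both finger tips just behind the block's near face, low on the bed, at crop (345,185) and (395,185), clear of the teal face. Pushing now.

Call:
arm_command --plan '[[[0.4,0.2,-0.1],[0,0,0],0.76],[[0.8,0.2,-0.2],[0,0,0],0.76],[[1.2,0.2,-0.2],[0,0,0],0.76],[[1.6,0.2,-0.2],[0,0,0],0.76],[[2.0,0.2,-0.2],[0,0,0],0.76],[[2.4,0.2,-0.2],[0,0,0],0.76],[[2.8,0.2,-0.2],[0,0,0],0.76],[[3.2,0.2,-0.2],[0,0,0],0.76],[[3.6,0.2,-0.2],[0,0,0],0.76],[[4.0,0.2,-0.2],[0,0,0],0.76],[[4.4,0.2,-0.2],[0,0,0],0.76],[[4.8,0.2,-0.2],[0,0,0],0.76],[[5.2,0.2,-0.2],[0,0,0],0.76],[[5.6,0.2,-0.2],[0,0,0],0.76],[[5.6,0.2,-0.2],[0,0,0],0.76]]'

```text
time_s: 3.88
eef_pos: [0.5344, -0.1838, 0.0164]
tool_rot: [-90.0, -0.1, -10.5]
force: [0.2, -0.2, 0.1]
opening: 0.0207
```

```bash
python3 -c "
from h import *
injig();move(7,-37,.016)
for n in('top','side'):
    im,_=get_image(n);cv2.imwrite(f'pics/{n}2.png',im[:,:,::-1])
im=cv2.imread('pics/side2.png');cv2.imwrite('pics/side2c.png',cv2.resize(im[150:275,170:385],None,fx=3.7,fy=3.7,interpolation=cv2.INTER_CUBIC))
"
```

```text
t 3.88 jig mm [ -0.7 -36.9] z 0.0164 rpy [-9.001e+01 -6.000e-02 -1.047e+01] F [ 0.2 -0.2  0.1] op 0.0207
t 3.8833 shift cm [ 0.77  0.04 -0.01] turn [0.    0.003 0.001]
```

View pics/side2c.png

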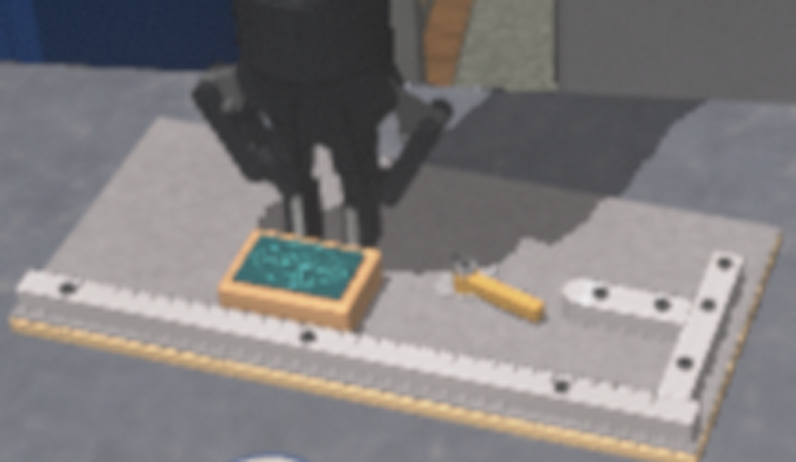

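The block is now square to the rail with a gap of a few mm. Finishing the press slowly.

Call:
arm_command --plan '[[[0.2,0,0],[0,0.003,0],0.76],[[0.4,0,0],[0,0.003,0],0.76],[[0.6,0,0],[0,0.003,0],0.76],[[0.75,0,0],[0,0.003,0],0.76],[[0.8,0,0],[0,0.003,0],0.76],[[0.85,0,0],[0,0.003,0],0.76]]'

```text
time_s: 4.48
eef_pos: [0.5414, -0.185, 0.0164]
tool_rot: [-90.0, 0.0, -10.6]
force: [-2.8, 0.7, 3.0]
opening: 0.0204
```

```bash
python3 -c "
from h import *
injig()
"
```

```text
t 4.48 jig mm [  6.4 -36.8] z 0.0164 rpy [-9.001e+01  3.000e-02 -1.065e+01] F [-2.8  0.7  3. ] op 0.0204
```

Call:
arm_command --plan '[[[0.1,0,0],[0,0,0],0.76],[[0.2,0,0],[0,0,0],0.76],[[0.2,0,0],[0,0,0],0.76]]'

```text
time_s: 4.73
eef_pos: [0.5417, -0.1851, 0.0162]
tool_rot: [-90.0, 0.2, -10.7]
force: [-9.9, 1.7, 7.9]
opening: 0.0208
```

```bash
python3 -c "
from h import *
injig()
for n in('top','side'):
    im,_=get_image(n);cv2.imwrite(f'pics/{n}3.png',im[:,:,::-1])
im=cv2.imread('pics/side3.png');cv2.imwrite('pics/side3c.png',cv2.resize(im[195:275,200:330],None,fx=6,fy=6,interpolation=cv2.INTER_CUBIC))
"
```

```text
t 4.73 jig mm [  6.7 -36.7] z 0.0162 rpy [-90.01   0.2  -10.66] F [-9.9  1.7  7.9] op 0.0208
```

View pics/side3c.png

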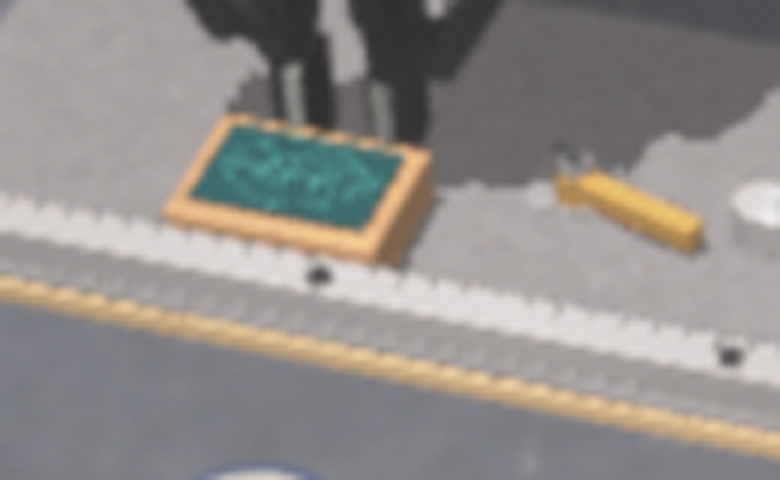

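The block is flat against the rail: its top edge runs along the rail in crop (165,215)–(380,255), with a press of about 10 N. Back off now, then turn the hand.

Call:
arm_command --plan '[[[-1.0,0,0],[0,0,0],0.76],[[-2,0,0],[0,0,0],0.76],[[-3.5,-1,0],[0,0,0],0.9],[[-4,-4,0],[0,0,0],1],[[-4,-7.5,0],[0,0,0],1],[[-4,-7.5,0],[0,0,0],1]]'

```text
time_s: 5.33
eef_pos: [0.5069, -0.179, 0.097]
tool_rot: [-90.1, -0.5, -10.7]
force: [1.7, 0.4, 1.1]
opening: 0.0002
```

```bash
python3 -c "
from h import *
injig();print(np.round(sense()['joint_positions'],1));move(44,-108,.09,90);move(44,-108,.09,-90)"
```

```text
t 5.33 jig mm [-28.6 -37.3] z 0.097 rpy [-90.07  -0.48 -10.65] F [1.7 0.4 1.1] op 0.0002
[-19.5  19.1 -13.7  56.7  -0.   -8.8]
t 5.3333 shift cm [ 7.25  0.77 -7.07] turn [ 0.008 -1.57   0.006]
t 5.3333 shift cm [ 7.25  0.77 -7.07] turn [-0.006  1.571  0.008]
```

Call:
arm_command --plan '[[[2,0,-2],[0,-0.8,0],1],[[5,0,-5],[0,-1.2,0],1],[[7.2,0,-7],[0,-1.57,0],1],[[7.2,0,-7],[0,-1.57,0],1],[[7.2,0,-7],[0,-1.57,0],1],[[7.2,0,-7],[0,-1.57,0],1],[[7.2,0,-7],[0,-1.57,0],1],[[7.2,0,-7],[0,-1.57,0],1],[[7.2,0,-7],[0,-1.57,0],1],[[7.2,0,-7],[0,-1.57,0],1],[[7.2,0,-7],[0,-1.57,0],1],[[7.2,0,-7],[0,-1.57,0],1],[[7.2,0,-7],[0,-1.57,0],1],[[7.2,0,-7],[0,-1.57,0],1],[[7.2,0,-7],[0,-1.57,0],1],[[7.2,0,-7],[0,-1.57,0],1],[[7.2,0,-7],[0,-1.57,0],1]]'

```text
time_s: 6.75
eef_pos: [0.5622, -0.2602, 0.0913]
tool_rot: [-90.0, 0.0, 79.2]
force: [0.1, 0.2, 0.2]
opening: -0.0001
```

```bash
python3 -c "
from h import *
injig();print(np.round(sense()['joint_positions'],1));move(44,-106,.016,90)
for n in('top','side'):
    im,_=get_image(n);cv2.imwrite(f'pics/{n}4.png',im[:,:,::-1])
im=cv2.imread('pics/side4.png');cv2.imwrite('pics/side4c.png',cv2.resize(im[150:275,170:385],None,fx=3.7,fy=3.7,interpolation=cv2.INTER_CUBIC))
im=cv2.imread('pics/top4.png');cv2.imwrite('pics/top4c.png',cv2.resize(im[205:365,250:500],None,fx=3.2,fy=3.2,interpolation=cv2.INTER_CUBIC))
"
```

```text
t 6.75 jig mm [  40.7 -106.8] z 0.0913 rpy [-9.001e+01  1.000e-02  7.920e+01] F [0.1 0.2 0.2] op -0.0001
[ -24.8   27.    -1.7   61.3   -0.  -104. ]
t 6.75 shift cm [ 0.08  7.53 -0.33] turn [ 0.    -0.002 -0.   ]
```

View pics/side4c.png

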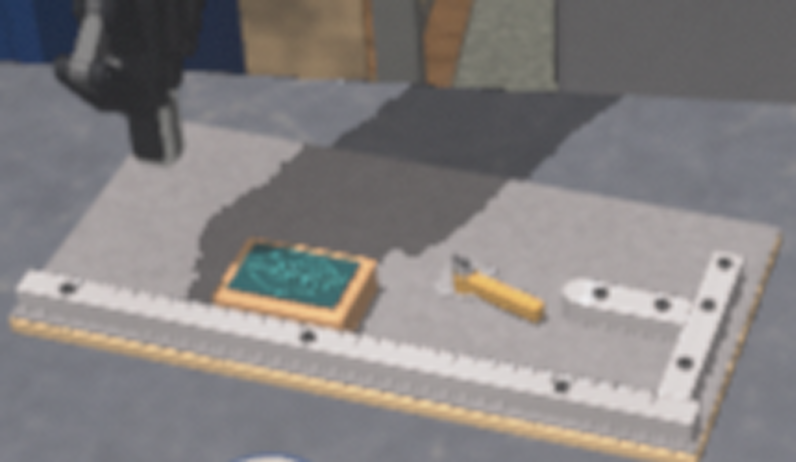

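View pics/top4c.png

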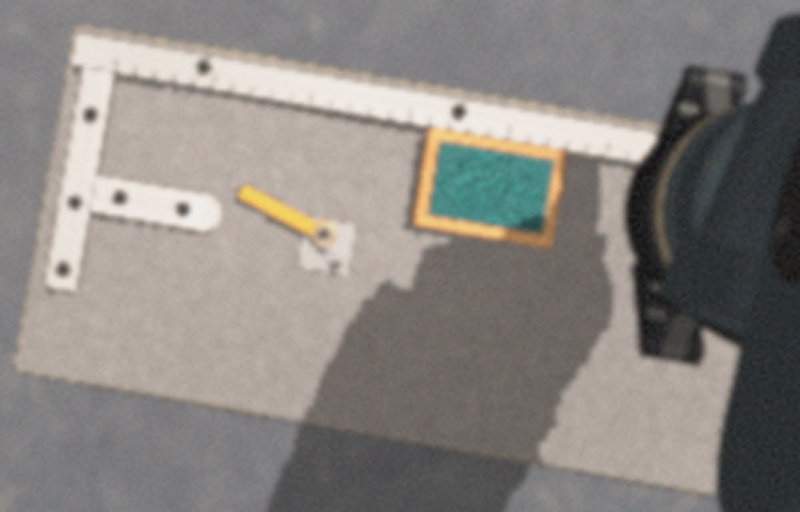

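The block is flush along the rail and still square, with corners at crop (430,128), (565,150), (551,246) and (414,227). The catch is at rest. I'll refit the block.

```bash
python3 -c "
from h import *
p=camera_params('top')
b,r=fit(p,BLK,np.array([[430,128],[565,150],[551,246],[414,227]])/3.2+[250,205])
a=J[2];d=b[:2]-J[:2];print(1e3*d[0]*np.cos(a)+1e3*d[1]*np.sin(a),-1e3*d[0]*np.sin(a)+1e3*d[1]*np.cos(a),b[2]-a,r.round(1).tolist())
"
```

```text
41.81224742194636 -41.409539800993244 0.015143807924899416 [[-0.8, -0.2], [0.7, -0.4], [0.5, 0.8], [-0.4, -0.1]]
```

Call:
arm_command --plan '[[[0,3,-0.2],[0,0,0],1],[[0,5.5,-0.3],[0,0,0],1],[[0,6.8,-0.3],[0,0,0],1],[[0,7.4,-0.3],[0,0,0],1],[[0,7.5,-0.3],[0,0,0],1],[[0,7.5,-0.3],[0,0,0],1]]'

```text
time_s: 7.35
eef_pos: [0.5652, -0.2608, 0.0166]
tool_rot: [-90.0, 0.0, 79.3]
force: [-0.8, -0.2, 0.3]
opening: 0.0001
```

```bash
python3 -c "
from h import *
injig();move(44,-83,.016,90);move(45,73,.016,90)"
```

```text
t 7.35 jig mm [  43.9 -106.8] z 0.0166 rpy [-9.000e+01  1.000e-02  7.929e+01] F [-0.8 -0.2  0.3] op 0.0001
t 7.35 shift cm [ 2.38  0.06 -0.01] turn [ 0.    -0.001 -0.   ]
t 7.35 shift cm [17.98  0.06 -0.1 ] turn [ 0.    -0.001 -0.   ]
```

Call:
arm_command --plan '[[[0.5,0,0],[0,0,0],1],[[1.0,0,0],[0,0,0],1],[[1.5,0,0],[0,0,0],1],[[1.9,0,0],[0,0,0],1],[[2.3,0,0],[0,0,0],1],[[2.7,0,0],[0,0,0],1],[[3.1,0,0],[0,0,0],1],[[3.6,0,-0.05],[0,0,0],1],[[4.1,0,-0.05],[0,0,0],1],[[4.6,0,-0.05],[0,0,0],1],[[5.1,0,-0.05],[0,0,0],1],[[5.6,0,-0.1],[0,0,0],1],[[6.1,0,-0.1],[0,0,0],1],[[6.6,0,-0.1],[0,0,0],1],[[7.1,0,-0.1],[0,0,0],1],[[7.6,0,-0.1],[0,0,0],1],[[8.1,0,-0.1],[0,0,0],1],[[8.1,0,-0.1],[0,0,0],1]]'

```text
time_s: 8.85
eef_pos: [0.5812, -0.18, 0.0162]
tool_rot: [-90.0, -0.1, 79.4]
force: [-1.1, -0.4, 0.3]
opening: -0.0
```

```bash
python3 -c "
from h import *
injig();move(45,73,.016,90)
for n in('top','side'):
    im,_=get_image(n);cv2.imwrite(f'pics/{n}5.png',im[:,:,::-1])
im=cv2.imread('pics/side5.png');cv2.imwrite('pics/side5c.png',cv2.resize(im[150:275,170:385],None,fx=3.7,fy=3.7,interpolation=cv2.INTER_CUBIC))
im=cv2.imread('pics/top5.png');cv2.imwrite('pics/top5c.png',cv2.resize(im[205:365,250:500],None,fx=3.2,fy=3.2,interpolation=cv2.INTER_CUBIC))
"
```

```text
t 8.85 jig mm [ 44.6 -24.5] z 0.0162 rpy [-8.998e+01 -5.000e-02  7.936e+01] F [-1.1 -0.4  0.3] op -0.0
t 8.85 shift cm [ 9.75  0.03 -0.05] turn [-0.     0.001  0.001]
```

View pics/side5c.png

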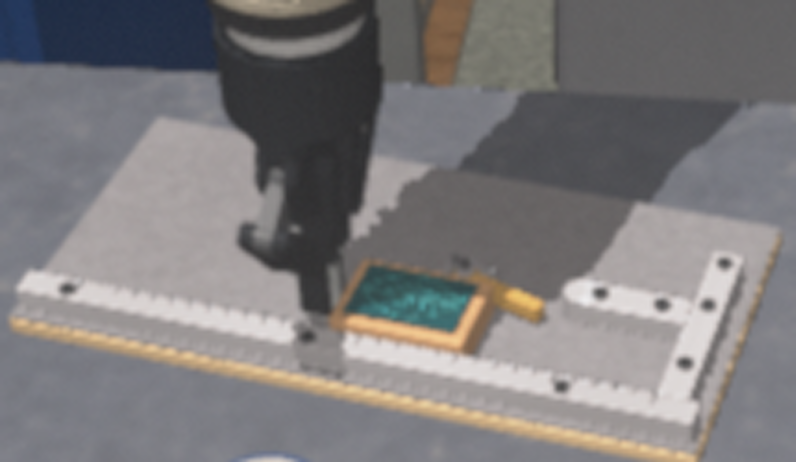

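View pics/top5c.png

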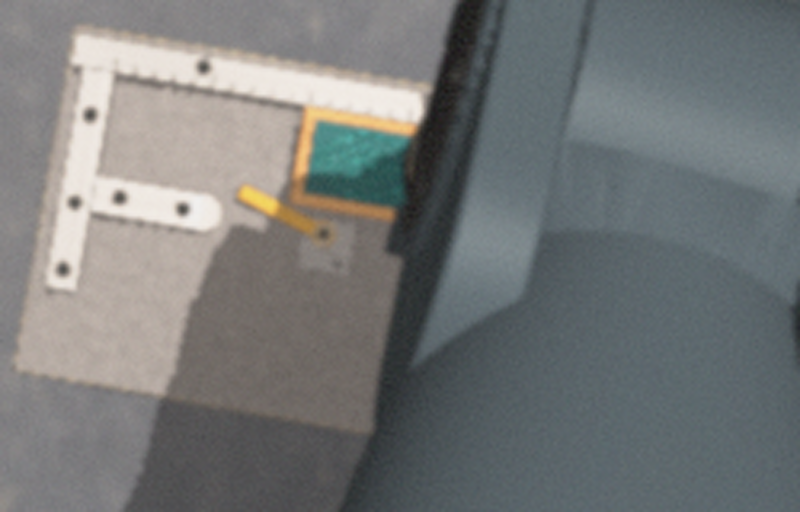

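The block is sliding squarely along the rail and its front corner is about to meet the catch. Carrying on.

Call:
arm_command --plan '[[[0.4,0,0],[0,0,0],1],[[0.8,0,0],[0,0,0],1],[[1.2,0,0],[0,0,0],1],[[1.6,0,0],[0,0,0],1],[[2.0,0,0],[0,0,0],1],[[2.4,0,0],[0,0,0],1],[[2.8,0,0],[0,0,0],1],[[3.2,0,0],[0,0,0],1],[[3.6,0,0],[0,0,0],1],[[4.0,0,0],[0,0,0],1],[[4.4,0,0],[0,0,0],1],[[4.8,0,0],[0,0,0],1],[[4.8,0,0],[0,0,0],1]]'

```text
time_s: 10.03
eef_pos: [0.5902, -0.1331, 0.0164]
tool_rot: [-90.0, -0.0, 79.4]
force: [-0.6, 0.6, 0.1]
opening: 0.0002
```

```bash
python3 -c "
from h import *
injig();move(45,73,.016,90)
for n in('top','side'):
    im,_=get_image(n);cv2.imwrite(f'pics/{n}6.png',im[:,:,::-1])
im=cv2.imread('pics/side6.png');cv2.imwrite('pics/side6c.png',cv2.resize(im[195:275,250:385],None,fx=5.9,fy=5.9,interpolation=cv2.INTER_CUBIC))
im=cv2.imread('pics/top6.png');cv2.imwrite('pics/top6c.png',cv2.resize(im[205:325,250:400],None,fx=5,fy=5,interpolation=cv2.INTER_CUBIC))
"
```

```text
t 10.03 jig mm [44.7 23.3] z 0.0164 rpy [-9.000e+01 -4.000e-02  7.935e+01] F [-0.6  0.6  0.1] op 0.0002
t 10.0333 shift cm [ 4.97  0.04 -0.03] turn [0.    0.    0.001]
```

View pics/side6c.png

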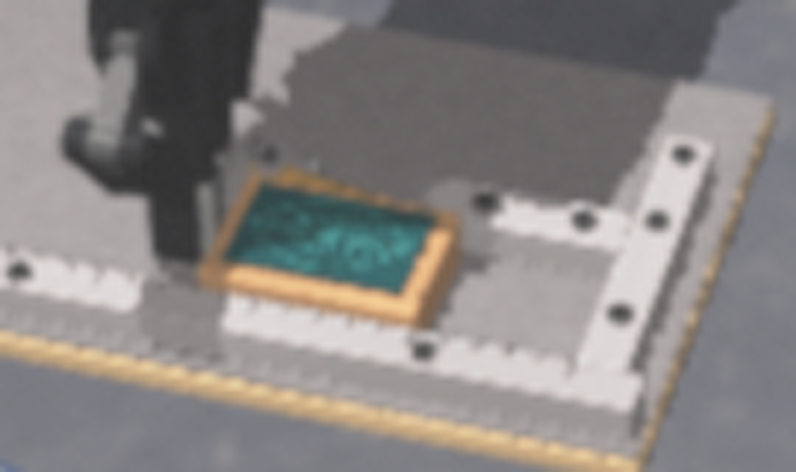

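View pics/top6c.png

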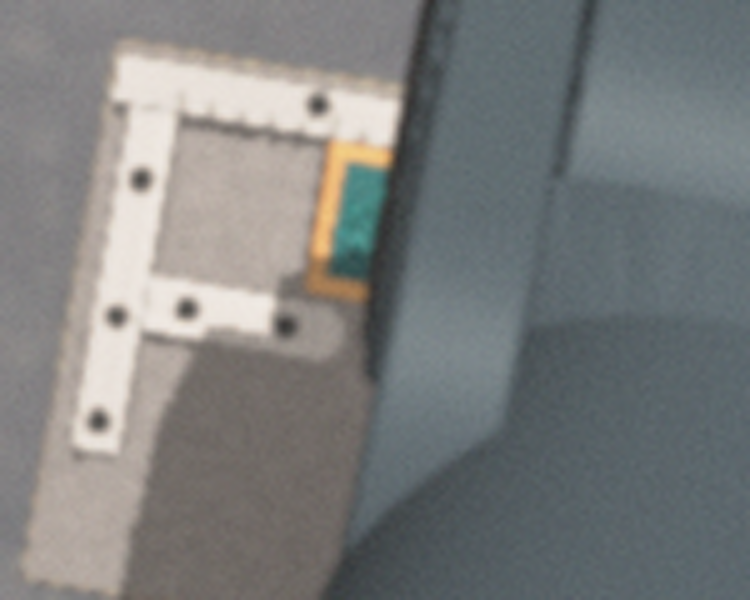

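The block is past the catch tip and entering the pocket, with its front edge at top crop x≈330 and still tight on the rail. Doing the last 5 cm, slowing at the end.

Call:
arm_command --plan '[[[0.4,0,0],[0,0,0],1],[[0.8,0,0],[0,0,0],1],[[1.2,0,0],[0,0,0],1],[[1.6,0,0],[0,0,0],1],[[2.0,0,0],[0,0,0],1],[[2.4,0,0],[0,0,0],1],[[2.8,0,0],[0,0,0],1],[[3.2,0,0],[0,0,0],1],[[3.6,0,0],[0,0,0],1],[[4.0,0,0],[0,0,0],1],[[4.3,0,0],[0,0,0],1],[[4.5,0,0],[0,0,0],1],[[4.6,0,0],[0,0,0],1],[[4.7,0,0],[0,0,0],1],[[4.7,0,0],[0,0,0],1]]'

```text
time_s: 11.38
eef_pos: [0.5988, -0.0877, 0.0163]
tool_rot: [-90.0, -0.0, 79.3]
force: [-0.6, -2.5, -1.0]
opening: 0.0001
```

```bash
python3 -c "
from h import *
injig();move(45,73,.016,90)"
```

```text
t 11.38 jig mm [44.8 69.5] z 0.0163 rpy [-9.000e+01 -2.000e-02  7.932e+01] F [-0.6 -2.5 -1. ] op 0.0001
t 11.3833 shift cm [ 0.35  0.03 -0.02] turn [ 0. -0.  0.]
```

Call:
arm_command --plan '[[[0.1,0,0],[0,0,0],1],[[0.2,0,0],[0,0,0],1],[[0.3,0,0],[0,0,0],1],[[0.4,0,0],[0,0,0],1],[[0.45,0,0],[0,0,0],1],[[0.45,0,0],[0,0,0],1]]'

```text
time_s: 11.88
eef_pos: [0.5993, -0.084, 0.0163]
tool_rot: [-90.0, 0.1, 79.3]
force: [-1.9, -6.1, 0.1]
opening: 0.0002
```

```bash
python3 -c "
from h import *
injig()
for n in('top','side'):
    im,_=get_image(n);cv2.imwrite(f'pics/{n}7.png',im[:,:,::-1])
im=cv2.imread('pics/side7.png');cv2.imwrite('pics/side7c.png',cv2.resize(im[195:275,250:385],None,fx=5.9,fy=5.9,interpolation=cv2.INTER_CUBIC))
"
```

```text
t 11.88 jig mm [44.6 73.2] z 0.0163 rpy [-8.998e+01  8.000e-02  7.929e+01] F [-1.9 -6.1  0.1] op 0.0002
```

View pics/side7c.png

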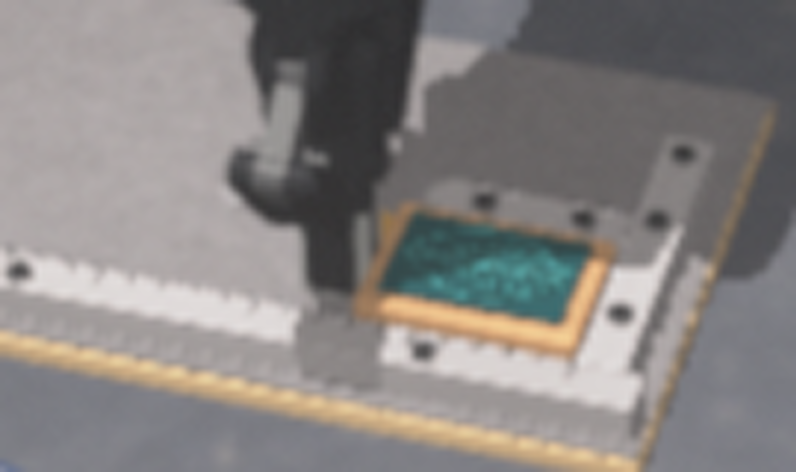

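Call:
arm_command --plan '[[[0.1,0,0],[0,0,0],1],[[0.2,0,0],[0,0,0],1],[[0.2,0,0],[0,0,0],1],[[0.2,0,0],[0,0,0],1]]'

```text
time_s: 12.32
eef_pos: [0.5993, -0.0839, 0.0164]
tool_rot: [-90.0, 0.3, 79.2]
force: [-3.0, -14.1, 1.1]
opening: 0.0
```

```bash
python3 -c "
from h import *
injig()"
```

```text
t 12.32 jig mm [44.6 73.3] z 0.0164 rpy [-89.98   0.27  79.21] F [ -3.  -14.1   1.1] op 0.0
```

It is hard against the stop: 0.1 mm of motion took the force from 6 to 14 N. Backing straight off, then up and away.

Call:
arm_command --plan '[[[-0.8,0,0],[0,0,0],1],[[-1.6,0,0],[0,0,0],1],[[-2.4,0,0],[0,0,0],1],[[-2.6,-2,0],[0,0,0],1],[[-2.6,-6,0],[0,0,0],1],[[-5,-10,1],[0,0,0],1],[[-9,-14,2],[0,0,0],1],[[-13,-15,4],[0,0,0],1],[[-17,-15,6],[0,0,0],1],[[-20,-15,10],[0,0,0],1],[[-20,-15,14],[0,0,0],1],[[-20,-15,17],[0,0,0],1],[[-20,-15,17],[0,0,0],1],[[-20,-15,17],[0,0,0],1]]'

```text
time_s: 13.48
eef_pos: [0.3927, -0.2464, 0.1668]
tool_rot: [-90.0, -0.0, 79.2]
force: [0.5, 0.4, 0.7]
opening: 0.0001
```

```bash
python3 -c "
from h import *
injig()
for n in('top','side'):
    im,_=get_image(n);cv2.imwrite(f'pics/{n}8.png',im[:,:,::-1])
im=cv2.imread('pics/side8.png');cv2.imwrite('pics/side8c.png',cv2.resize(im[195:275,250:385],None,fx=5.9,fy=5.9,interpolation=cv2.INTER_CUBIC))
im=cv2.imread('pics/top8.png');cv2.imwrite('pics/top8c.png',cv2.resize(im[205:305,260:385],None,fx=6,fy=6,interpolation=cv2.INTER_CUBIC))
p=camera_params('top')
print((proj(p,w(J,[[.043,.119,.032],[.024,.080,.022],[.018,.084,.032]]))-[260,205])*6)
"
```

```text
t 13.48 jig mm [-128.4 -124.7] z 0.1668 rpy [-8.998e+01 -3.000e-02  7.917e+01] F [0.5 0.4 0.7] op 0.0001
[[262.97274254 246.69550247]
 [395.63754727 342.09876323]
 [376.82630637 361.34346095]]
```

View pics/side8c.png

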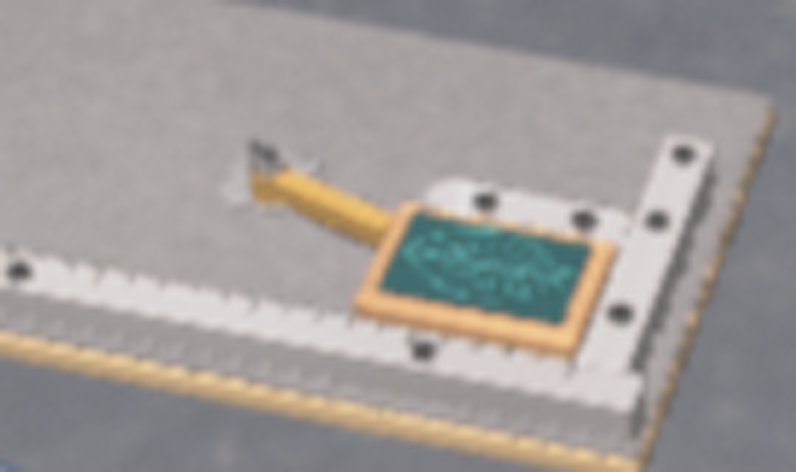

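View pics/top8c.png

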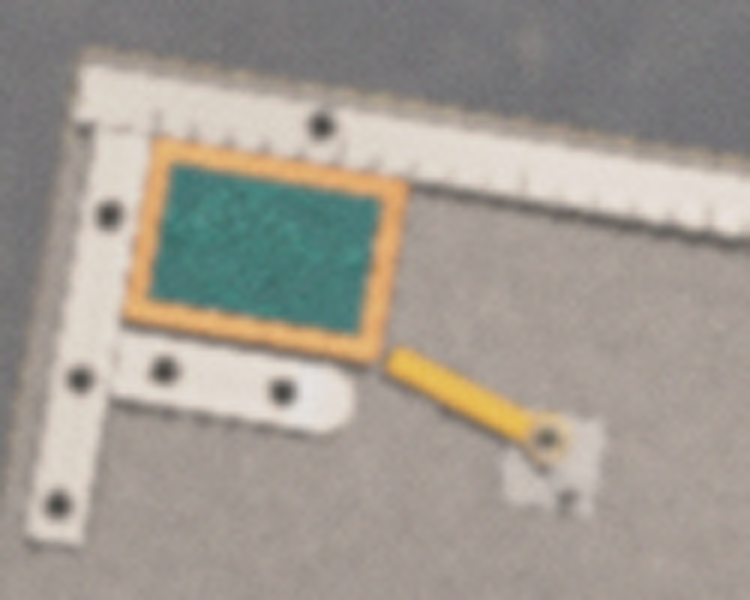

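View pics/top8.png

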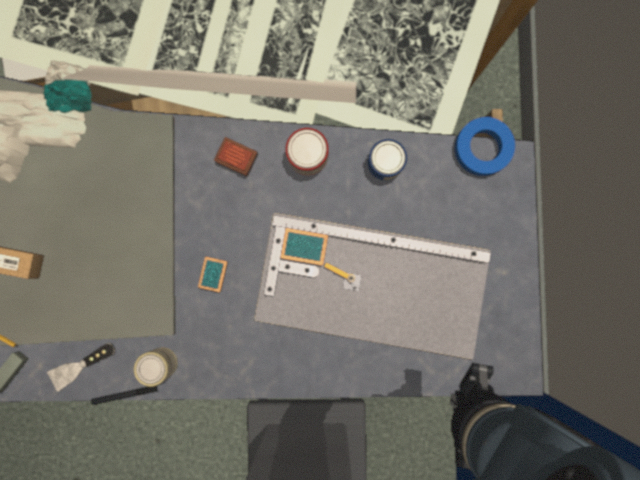

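The block is in the corner and the catch tip stands behind it at crop (395,355). One numeric check compares the catch's angle with its start.

```bash
python3 -c "
import cv2,numpy as np
for f in('top0','top8','side0','side8'):
    im=cv2.imread(f'pics/{f}.png').astype(int);m=(im[:,:,2]-im[:,:,0]>90)&(im[:,:,1]-im[:,:,0]>60)
    r=(slice(262,280),slice(327,352)) if 'top' in f else (slice(220,238),slice(293,312))
    y,x=np.nonzero(m[r]);v=np.polyfit(x,y,1);print(f,len(x),x.mean(),y.mean(),np.degrees(np.arctan(v[0])))
"
```

```text
top0 105 9.895238095238096 8.447619047619048 27.695352337999463
top8 104 9.990384615384615 8.51923076923077 27.419476267472056
side0 45 11.355555555555556 8.066666666666666 22.985835176178917
side8 45 11.355555555555556 8.066666666666666 22.985835176178917
```

The catch angle matches its start to within 0.3°, against about 8° when deflected. Handing in.

```bash
python3 -c "
from rig import *
print(close_job())"
```

```text
the job is handed in; nothing more can be done
None
```

The leaf-pattern block is seated in the jig's corner with the brass catch snapped out behind it, and the job is handed in at about 13.6 s.

**What I did:** I pushed the larger teal block's near side flat onto the rail with two spread fingertips, at about 10 N. I then turned the hand 90° with the fingers shut and slid the block along the rail, past the catch, to the end stop.

**Last checks:**
- **Home position:** at the stop, the force rose from 6 to 14 N over 0.1 mm of motion. The final top picture shows the block against the rail and end stop.
- **Catch:** its angle is within 0.3° of its starting angle in the top view and identical in the side view. It would be about 8° if still held aside.
- **Bystanders:** the tins, the spare block and the small look-alike look unmoved in the final top picture.
- **Hand:** it finished clear at about 17 cm height, with no contact force.

**Disagreement:** after the rail press, the rough corner fit put the block 1.2 mm off the nominal rail position and turned by 0.015 rad. I took this as pixel-reading error, since the contact force and the pictures showed the block flush.

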